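# Drift the worn dowel out of the carrier plate

## Task

The orange dowel in the aluminium carrier plate is worn out. Take the green-handled drift from its grey rest, push the orange dowel straight down through its bore with the drift's rod until it drops out below into the black catch tray, and leave the blue dowel in its bore. Then stand the drift upright in its rest again, rod down the hole, and let go of it.

Things in the scene. Friction and masses are not known exactly. Their poses are not given: they have to be found in the camera images.
- drift: Drift, z up its axis, origin at rod tip. Steel rod 12 mm dia., 0 to 65 mm; collar 50 mm dia., 65 to 71; green handle 26 mm dia., 71 to 126 (grip it from above). 150 g. Starts upright in its rest, a fixed grey block 90 x 90 x 75 mm high with a 34 mm hole, 72 mm deep, down its centre: rod in the hole, collar flat on the top, tip 10 mm above the table. Its place at the end is its place at the start.
- stand: Fixed stand, origin on the table under its centre. Aluminium plate 110 (x) by 200 mm (y), underside 85, top 115 mm up. Two 32 mm bores right through at y = +45 and -45 mm, x = 0. Black catch tray below, 170 x 164 mm, floor 4, rim 18 mm up. Sprung leaves under a bore hold its dowel: 5 to 10 N starts it, then it slides easily and drops once its top is 3 to 10 mm below the underside.
- worn_dowel: Orange plastic dowel to push out: solid cylinder 30 mm in diameter, 28 mm long, flat ends, about 30 g. Origin at the centre of its lower end, z up its axis. It starts upright in one of the two bores (either one), its lower end level with the plate's underside, its top 2 mm below the plate's top.
- good_dowel: The blue plastic dowel, of the same shape, size and fit, in the other bore; it stays where it is. Origin at the centre of its lower end.
Things that resemble listed ones, but are neither listed nor needed, are in the scene too. Leave any purple look-alike of the stand alone.

How it is judged:
On the way:
1. the drift's rod pushes the orange dowel out of the underside of the plate (dowel wholly below the plate while the rod stands in the bore) (z of worn_dowel in the frame of stand below 0.056 m and z of drift in the frame of stand below 0.112 m and horizontal distance between drift and worn_dowel below 0.06 m).
At the end, for the whole second after the job is handed in: The orange dowel lies at rest in the catch tray under the plate, the blue dowel is within 10 mm of where it began, and the drift stands in its rest, within 22 mm of where it began, upright to 10 degrees, at rest and released (z of worn_dowel in the frame of stand below 0.045 m and x of worn_dowel in the frame of stand between -0.085 and 0.085 m and y of worn_dowel in the frame of stand between -0.082 and 0.082 m and linear speed of each of worn_dowel, drift below 0.03 m/s and distance of good_dowel from where it was at the start of the episode below 0.01 m and distance of drift from where it was at the start of the episode below 0.022 m and angle between drift's own z axis and vertical below 0.18 rad); the robot touches nothing.
It fails at once if the blue dowel is pushed or moved by more than 10 mm (distance of good_dowel from where it was at the start of the episode above 0.01 m).
It also fails if it takes over 54 s, if anything falls off the work surface, if the arm or the gripper's body presses on something with over 40 N, if the wrist force passes 120 N, or if a joint passes its speed limit or range.

## Robot

A 6-joint arm with a two-finger parallel gripper is mounted at the origin on the work surface. World frame = base frame: x ahead of the robot, y to its left, z up, the work surface at z = 0. Lengths are in m, angles in rad, forces in N, time in s.
With the tool pointing down it reaches from about 0.375 to 0.925 m from the base axis. Payload 5.7 kg.
Tool frame: the origin (TCP) lies midway between the tips of the shut fingers; the grasp point (between the pads) lies 19 mm behind it (env.tcp_to_grasp is the distance from the TCP to the grasp point, in m); z points along the fingers, y is the line along which they close (so a half turn about z gives the same grasp; the last joint's range is limited). The gripper opens to 85 mm and grips with 20 to 120 N. Pads are 22 mm wide; open, the fingers measure 114 mm over their backs; the gripper's body (76 mm by 85 mm) begins 54 mm behind the grasp point. The pads swing forward as they close: fully open they stand 13 mm farther back than shut.
Start: joints at [-1.292, 0.359, 1.51, -0, 1.272, -0.115], TCP at [0.23, -0.554, 0.204] pointing down, gripper open.
Joint ranges: [-2.97, 2.97], [-1.01, 2.36], [0.21, 2.38], [-0.96, 4.11], [0.2, 2.71], [-2.98, 2.98]. Speed limits (rad/s): [2.39, 2.39, 3.14, 3.14, 3.14, 3.14].

## Interface

Orientations are given as a rotation vector (axis times angle).
In Python, from workcell import env, open_gripper, close_gripper, get_obs, snapshot, calibration, workorder, finder gives the robot as it stands. Calls block until the motion is done:
- env.move_to(position, orientation): joint-space move of the TCP to a pose.
- env.movel(position, feed=0.15, orientation=None): straight line of the TCP; orientation=None keeps the orientation; feed is the mean speed in m/s.
- env.move_j(angles): joint-space move.
- open_gripper() and close_gripper(effort=None): open the fingers fully, or close them until they stop; effort is the grip in N (None keeps the last).
- env.sleep(seconds).
- env.inverse_kinematics(position, orientation): joint angles nearest the present ones, or None.
- get_obs(): the state.
- snapshot(name): name is "side" or "top" or "wrist"; returns the picture (384x512x3 uint8, red, green, blue); there is no depth.
- calibration(name): a dict with "fx", "fy", "cx", "cy" (pixels), "rvec" (rotation vector, rad) and "tvec" (3), from world to camera coordinates, as OpenCV has them; the wrist camera has in their place "T_tool_cam" (4x4, takes a point from camera to tool coordinates, whose origin is the TCP and whose axes are the flange's). Camera axes: x right, y down, z forward; pixel columns grow to the right and rows downward; lengths in m; the calibration is good to about 2 mm. A picture is of the moment at which its call begins: read the wrist's pose just before it. calibration takes no time and is no camera call.
A pose or a line that the arm cannot do raises env.MotionError and nothing moves.
- workorder.hand_in(): hands the job in; it is judged then, once.
Trained networks look in the newest picture that a camera, given by its name, has taken for a name from the list of things; names that differ only in an ending like _2 or _b are one class to them, and where a whole thing is asked for, a point or a joint stands for the part that bears it (a point fixed in the world has none). Each returns a list of dicts, best first, with "score" (0 to 1); they miss things now and then, are a little off and sometimes report something else, mostly with a low value. They report only what shows in the picture. A call takes as long as a camera call. They do not tell look-alikes from the thing itself.
- finder.find_in(camera, label): "box" ([left, top, width, height] in pixels, round what is visible of it).
The state is a dict: "clock": time; "qpos": joint angles; "joint_vel": joint speeds; "effort": joint torques, N m; "tcp_pos": TCP position; "orientation": TCP orientation; "contact_force": force on the tool from outside, world axes, zero at the start; "torque": the same for the moment, N m; "finger_gap": finger opening in m; "grasp_force": force on a finger pad.
Only numpy, scipy, OpenCV 4.12 (cv2) and the standard library are available. Lean on these libraries where they do the work, as an engineer would, in place of code of your own. Each camera call takes 0.05 s, during which the arm holds its last target. There are 200 camera calls.

## Working session

There is one attempt and no reset: what is moved stays moved. The work goes in short steps, each a Python script; the robot and the scene stay as the last script left them, time stands still between calls to the robot, and variables do not carry over. Pictures are saved under pics/ and viewed, at most 10 in all, crops included, and the job is handed in when it is done.

```bash
ls; mkdir -p pics; python3 - <<'E'
from workcell import *
import cv2, numpy as np
for c in ("top","side"):
    im=snapshot(c); cv2.imwrite(f"pics/{c}0.png",im[:,:,::-1])
    k=calibration(c); R=cv2.Rodrigues(np.array(k["rvec"]))[0]; print(c,{a:k[a] for a in("fx","fy","cx","cy")},"campos",-R.T@k["tvec"])
    for l in("drift","stand","worn_dowel","good_dowel"):
        print(c,l,[(np.round(d["box"]).tolist(),round(d["score"],2)) for d in finder.find_in(c,l)][:4])
print(get_obs()["clock"], get_obs()["orientation"], calibration("wrist"), env.tcp_to_grasp)
E
```

```text
pics
top {'fx': 487.923692659925, 'fy': 487.923692659925, 'cx': 241.94235196021887, 'cy': 183.56192904695965} campos [ 0.24451666 -0.0279233   1.25838334]
top drift [([146.0, 134.0, 21.0, 25.0], 0.6)]
top stand [([124.0, 187.0, 94.0, 77.0], 0.93), ([310.0, 201.0, 31.0, 22.0], 0.86), ([271.0, 104.0, 92.0, 76.0], 0.65)]
top worn_dowel [([293.0, 123.0, 15.0, 9.0], 0.43)]
top good_dowel [([330.0, 129.0, 14.0, 15.0], 0.43)]
side {'fx': 428.85782143638426, 'fy': 428.85782143638426, 'cx': 250.22009388275154, 'cy': 193.86285128596276} campos [ 0.89073185 -0.49879421  0.67954141]
side drift [([336.0, 144.0, 23.0, 30.0], 0.67)]
side stand [([46.0, 178.0, 128.0, 122.0], 0.88), ([164.0, 225.0, 137.0, 140.0], 0.79), ([221.0, 111.0, 96.0, 86.0], 0.6)]
side worn_dowel [([244.0, 247.0, 20.0, 10.0], 0.75)]
side good_dowel [([197.0, 273.0, 20.0, 15.0], 0.52)]
0.5 [-3.08076538e+00 -6.14470495e-01  5.75928365e-06] {'fx': 328.8138890406134, 'fy': 328.8138890406134, 'cx': 249.19172425015228, 'cy': 193.01721154697526, 'T_tool_cam': array([[-1.00482936e-04, -9.62772135e-01, -2.70314274e-01,
         6.89537513e-02],
       [ 9.99999773e-01, -2.76765515e-04,  6.14023112e-04,
        -3.82012918e-04],
       [-6.65978012e-04, -2.70314151e-01,  9.62771944e-01,
        -1.69263651e-01],
       [ 0.00000000e+00,  0.00000000e+00,  0.00000000e+00,
         1.00000000e+00]])} 0.0187
```

View pics/top0.png

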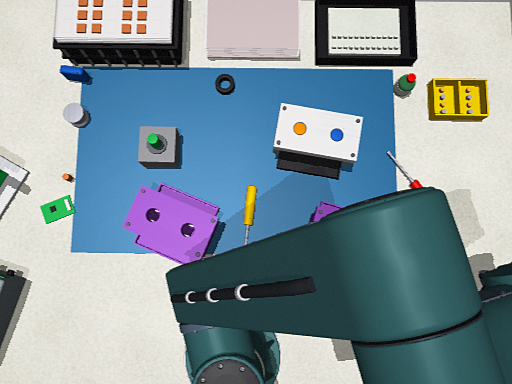

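View pics/side0.png

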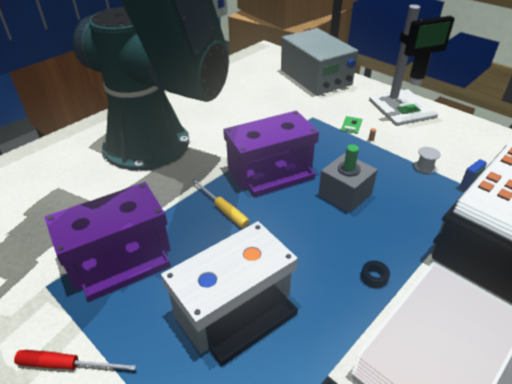

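The top view shows the drift's green handle at (155,139) on the grey block. The white/aluminium plate has orange at (300,128) and blue at (337,135). The other stands, at (170,220) and (320,212) in the top view, are purple look-alikes, so the aluminium one is the right one. In the side view orange is at (252,254) and blue at (208,280). Next I triangulate.

```bash
cat > h.py <<'E'
from workcell import *
import cv2, numpy as np
from scipy.spatial.transform import Rotation as Ro
HSV={"orange":((8,150,130),(18,255,255)),"blue":((108,150,100),(122,255,255)),"green":((55,120,40),(75,255,255))}
def blob(im,col,win):
    l,t,w,h=win; m=cv2.inRange(cv2.cvtColor(im,cv2.COLOR_RGB2HSV),*map(np.array,HSV[col]))
    z=np.zeros_like(m); z[t:t+h,l:l+w]=m[t:t+h,l:l+w]
    n,_,s,c=cv2.connectedComponentsWithStats(z)
    if n<2: return None
    i=1+np.argmax(s[1:,4]); return c[i],s[i]
def campose(c):
    k=calibration(c)
    if c=="wrist":
        o=get_obs(); T=np.eye(4); T[:3,:3]=Ro.from_rotvec(o["orientation"]).as_matrix(); T[:3,3]=o["tcp_pos"]
        T=T@k["T_tool_cam"]; return k,T[:3,:3],T[:3,3]
    R=cv2.Rodrigues(np.array(k["rvec"]))[0]; return k,R.T,-R.T@np.array(k["tvec"])
def onplane(c,uv,z,pose=None):
    k,R,p=pose or campose(c)
    d=R@np.array([(uv[0]-k["cx"])/k["fx"],(uv[1]-k["cy"])/k["fy"],1]); return p+d*(z-p[2])/d[2]
def crop(im,l,t,w,h,s,name): cv2.imwrite(name,cv2.resize(im[t:t+h,l:l+w,::-1],None,fx=s,fy=s,interpolation=cv2.INTER_CUBIC))
E
python3 - <<'E'
from h import *
W={"top":{"orange":(285,110,30,35),"blue":(322,118,30,35),"green":(135,122,45,45)},"side":{"orange":(235,238,35,32),"blue":(192,265,32,30),"green":(335,138,35,45)}}
ims={c:cv2.imread(f"pics/{c}0.png")[:,:,::-1].copy() for c in W}
for c in W:
    for col in W[c]:
        ce,s=blob(ims[c],col,W[c][col]); z=.113 if col!="green" else .108
        print(c,col,ce.round(1),s.tolist(),onplane(c,ce,z).round(4))
a=cv2.resize(ims["top"][95:180,130:200],None,fx=4.5,fy=4.5); b=cv2.resize(ims["top"][95:180,270:370],None,fx=4.5,fy=4.5)
cv2.imwrite("pics/crop.png",np.hstack([a,b])[:,:,::-1])
E
```

```text
top orange [300.1 127.5] [294, 123, 12, 12, 73] [ 0.5533 -0.1572  0.113 ]
top blue [336.3 134.7] [331, 129, 12, 12, 112] [ 0.5366 -0.2441  0.113 ]
top green [153.9 140.7] [147, 134, 15, 15, 143] [0.5179 0.1956 0.108 ]
side orange [251.5 253.7] [244, 249, 16, 11, 135] [ 0.5523 -0.1551  0.113 ]
side blue [207.  279.7] [199, 274, 17, 13, 163] [ 0.5376 -0.2443  0.113 ]
side green [352.1 148.1] [347, 145, 11, 7, 65] [0.5005 0.229  0.108 ]
```

View pics/crop.png

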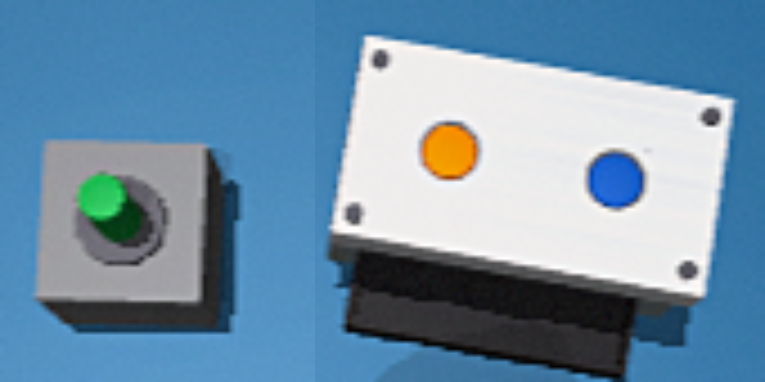

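The crop confirms both targets: the green-handled drift in the grey rest, and the aluminium plate with orange and blue 88.5 mm apart (90 nominal). I'll move above the drift and take a close look.

```bash
cat >> h.py <<'E'
DOWN=(Ro.from_euler("z",np.pi/2)*Ro.from_euler("x",np.pi)).as_rotvec()
E
python3 - <<'E'
from h import *
a=onplane("top",(152.4,138.8),.136); b=onplane("side",(352.1,148.1),.136); print(a,b)
p=(a+b)/2
env.move_to([p[0],p[1]-.02,.26],DOWN)
P=campose("wrist"); im=snapshot("wrist"); cv2.imwrite("pics/w1.png",im[:,:,::-1])
print(get_obs()["clock"],get_obs()["tcp_pos"],get_obs()["qpos"].round(2),[(np.round(d["box"]).tolist(),round(d["score"],2)) for d in finder.find_in("wrist","drift")])
r=blob(im,"green",(0,0,512,384)); print(r, onplane("wrist",r[0],.136,P))
E
```

```text
[0.51576214 0.19400092 0.136     ] [0.51957958 0.19322037 0.136     ]
3.3167 [0.5179422  0.17291339 0.2599078 ] [ 0.2   0.23  1.55 -0.    1.36  0.2 ] [([228.0, 121.0, 50.0, 47.0], 0.67)]
(array([249.45988539, 151.48710602]), array([236, 135,  28,  33, 698], dtype=int32)) [0.51861214 0.19791074 0.136     ]
```

View pics/w1.png

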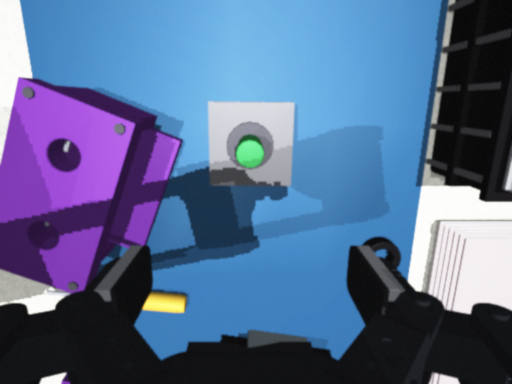

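The wrist view shows the handle top at about (250,153), centred in the rest at (251,145), which puts it near (0.518, 0.195). I'll grasp and lift it now.

```bash
python3 - <<'E'
from h import *
x,y=.518,.195
env.movel([x,y,.20],.2); env.movel([x,y,.089],.1)
print(get_obs()["contact_force"].round(1))
close_gripper(80); o=get_obs(); print(o["finger_gap"],o["grasp_force"],o["contact_force"].round(1),o["tcp_pos"].round(4))
env.movel([x,y,.21],.15); o=get_obs(); print(o["finger_gap"],o["contact_force"].round(1),o["clock"])
env.move_to([.553,-.156,.235],DOWN)
o=get_obs(); print(o["clock"],o["tcp_pos"].round(4),o["contact_force"].round(1))
for c in("side","wrist"):
    im=snapshot(c); cv2.imwrite(f"pics/{c}2.png",im[:,:,::-1])
a=cv2.imread("pics/side2.png")[110:310,150:350]; b=cv2.imread("pics/wrist2.png")
cv2.imwrite("pics/c2.png",np.hstack([cv2.resize(a,(384,384)),b[:,60:460]]))
E
```

```text
[-1.  -0.   0.8]
0.022998486294279814 78.24738264083862 [-0.5  0.9  4.9] [0.5184 0.1951 0.0895]
0.023272184462718466 [ 0.1  0.7 -2.7] 6.65
7.975 [ 0.5529 -0.1548  0.2347] [-0.   0.7 -1.8]
```

View pics/c2.png

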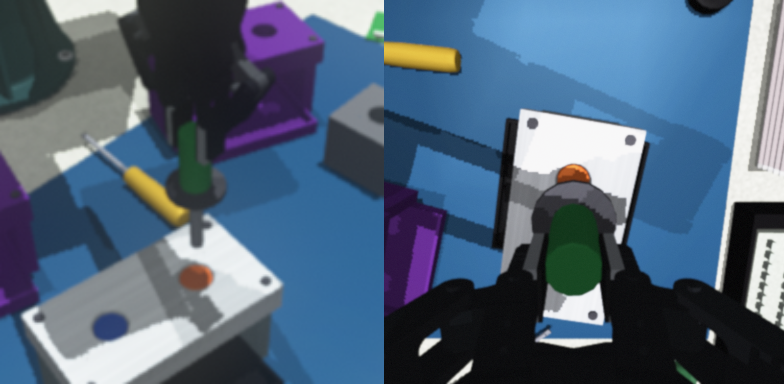

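The side crop shows the upright drift held over the orange dowel, rod tip at about (252.6,237.6) in full-image pixels. I'll check that this pixel lands over the dowel.

```bash
python3 - <<'E'
from h import *
print(onplane("side",(252.4,236.5),.156), get_obs()["tcp_pos"])
# lower close to the plate: tip ~6 mm above it
env.movel([.553,-.156,.200],.1)
im=snapshot("side"); cv2.imwrite("pics/side3.png",im[:,:,::-1]); crop(im,200,190,110,110,5,"pics/c3.png")
o=get_obs();print(o["tcp_pos"],o["contact_force"].round(1),o["clock"])
E
```

```text
[ 0.55354245 -0.15340816  0.156     ] [ 0.55309591 -0.15451809  0.23479969]
[ 0.55342879 -0.15590112  0.20043669] [-0.  -0.6 -1.9] 8.625
```

View pics/c3.png

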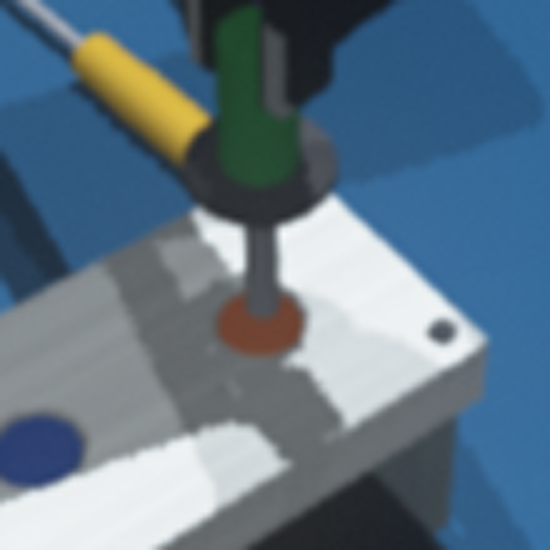

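The tip at (260,312) sits right over the centre of the orange dowel at (260,325), about 8 mm above it. I'll push it through.

```bash
python3 - <<'E'
from h import *
for z in (.185,.170,.155,.147,.142):
    env.movel([.553,-.156,z],.06); o=get_obs(); print(z,o["tcp_pos"].round(4),o["contact_force"].round(1),o["finger_gap"])
env.sleep(.3)
im=snapshot("side"); cv2.imwrite("pics/side4.png",im[:,:,::-1]); crop(im,160,190,170,180,3.3,"pics/c4.png")
print(get_obs()["contact_force"].round(1),[(np.round(d["box"]).tolist(),round(d["score"],2)) for d in finder.find_in("side","worn_dowel")],get_obs()["clock"])
E
```

```text
0.185 [ 0.5535 -0.1562  0.1851] [ 1.2 -0.6 -1. ] 0.023034851691049504
0.17 [ 0.5519 -0.1556  0.1691] [ 0.1  0.8 -2. ] 0.023272614478642817
0.155 [ 0.5524 -0.1557  0.1542] [-0.3 -0.1 -2.4] 0.02355289376179685
0.147 [ 0.5525 -0.1558  0.1464] [ 0.1 -1.6 -1.5] 0.023308847711178304
0.142 [ 0.5528 -0.1559  0.1417] [ 0.2  0.7 -1.7] 0.023003221544903155
[-0.2  0.  -1. ] [] 10.7583
```

View pics/c4.png

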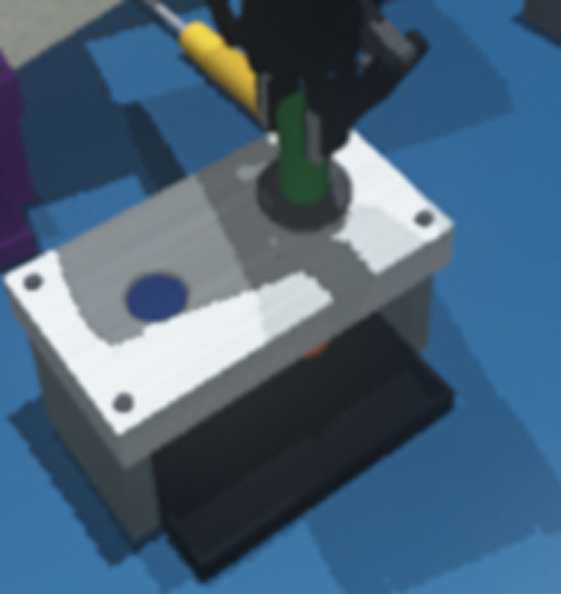

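The drift's rod is through the plate and a bit of orange shows below the plate edge at about (256,296). I'll check whether that matches a fallen or a held dowel, and push 4 mm deeper to be sure.

```bash
python3 - <<'E'
from h import *
env.movel([.553,-.156,.138],.05); env.sleep(.4)
k=calibration("side");K=np.array([[k["fx"],0,k["cx"]],[0,k["fy"],k["cy"]],[0,0,1]])
pr=lambda P: cv2.projectPoints(np.array(P,float).reshape(-1,3),np.array(k["rvec"]),np.array(k["tvec"]),K,None)[0].reshape(-1,2).round(1).tolist()
print("fallen bottom/top",pr([[.553,-.156,.004],[.553,-.156,.032]]),"held",pr([[.553,-.156,.034],[.553,-.156,.062]]))
im=snapshot("side"); m=cv2.inRange(cv2.cvtColor(im,cv2.COLOR_RGB2HSV),(3,110,30),(20,255,255)); m[:280]=0; m[:,:200]=0;m[330:]=0;m[:,300:]=0
ys,xs=np.nonzero(m); print(len(xs), xs.min(),xs.max(),ys.min(),ys.max())
# drift reappears: withdraw, look
o=get_obs(); print(o["contact_force"].round(1),o["tcp_pos"].round(4))
env.movel([.553,-.156,.21],.2)
im=snapshot("side"); cv2.imwrite("pics/side5.png",im[:,:,::-1]); crop(im,160,180,170,180,3.3,"pics/c5.png")
m=cv2.inRange(cv2.cvtColor(im,cv2.COLOR_RGB2HSV),(3,110,30),(20,255,255)); m[:280]=0; m[:,:200]=0;m[330:]=0;m[:,300:]=0
ys,xs=np.nonzero(m); print(len(xs), xs.min(),xs.max(),ys.min(),ys.max(), get_obs()["clock"])
E
```

```text
fallen bottom/top [[252.1, 292.0], [251.9, 283.0]] held [[251.9, 282.3], [251.7, 272.8]]
5 254 257 295 297
[ 0.7 -1.  -2. ] [ 0.553 -0.156  0.138]
1 256 256 296 296 12.0167
```

View pics/c5.png

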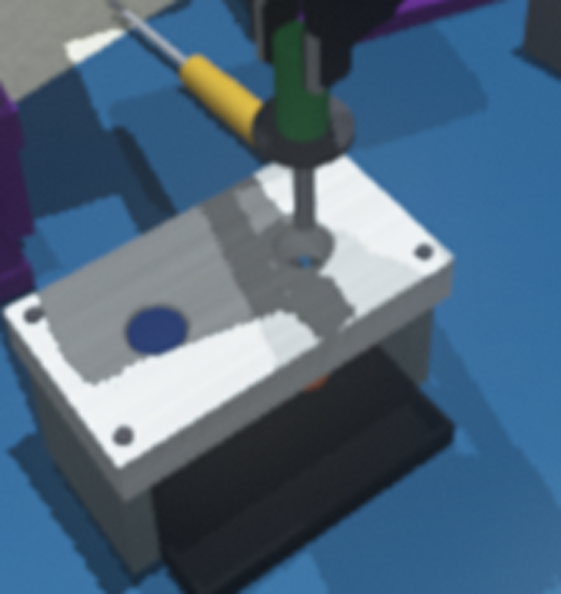

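The bore is empty and blue is untouched. The orange pixel at row 296 matches a dowel lying on the tray floor, because a held one would end near row 287. Now I return the drift to its rest.

```bash
python3 - <<'E'
from h import *
x,y=.5184,.1951
env.movel([.553,-.156,.235],.2); env.move_to([x,y,.22],DOWN)
print(get_obs()["tcp_pos"].round(4))
env.movel([x,y,.10],.12)
f0=get_obs()["contact_force"][2]; z=.10
while z>.0855:
    z-=.0015; env.movel([x,y,z],.03); f=get_obs()["contact_force"][2]
    if f-f0>5: break
print(z,f0,f,get_obs()["tcp_pos"].round(4))
open_gripper(); env.sleep(.3); o=get_obs(); print(o["finger_gap"],o["contact_force"].round(1))
env.movel([x,y,.20],.15); env.movel([x,y-.02,.26],.2); env.sleep(.3)
P=campose("wrist"); im=snapshot("wrist"); cv2.imwrite("pics/w6.png",im[:,:,::-1])
r=blob(im,"green",(150,60,200,180)); print(r,onplane("wrist",r[0],.136,P),get_obs()["clock"])
s=snapshot("side"); print("side",blob(s,"green",(335,138,35,45)),"blue",blob(s,"blue",(192,265,32,30)))
a=cv2.resize(s[100:250,280:430],(384,384)); cv2.imwrite("pics/c6.png",np.hstack([a,im[:,60:460]])[:,:,::-1])
E
```

```text
[0.5188 0.1941 0.2198]
0.088 -0.9728695679121157 11.616218038563721 [0.5188 0.1952 0.0894]
0.08538141701916835 [ 0.5 -0.9  0.4]
(array([250.90753912, 153.86913229]), array([237, 138,  28,  32, 703], dtype=int32)) [0.5193327  0.19823958 0.136     ] 19.4083
side (array([349.95522388, 165.25373134]), array([345, 161,  10,   9,  67], dtype=int32)) blue (array([206.98765432, 279.74691358]), array([199, 274,  17,  13, 162], dtype=int32))
```

View pics/c6.png

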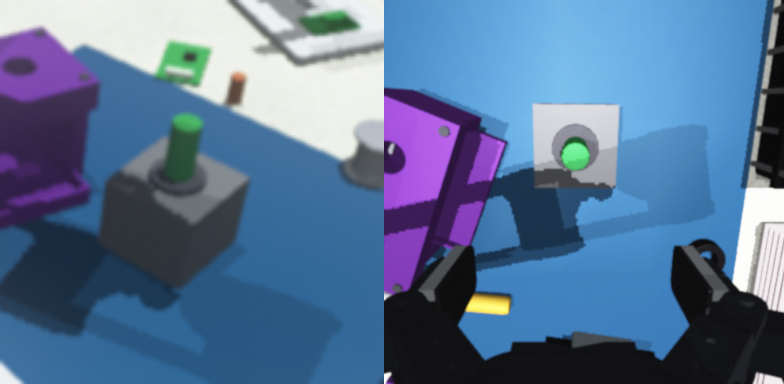

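The drift stands upright in its rest, within about 1 mm of where it was, with the collar flat and the gripper clear. Blue has not moved (207,279.7). I'm handing in.

```bash
python3 -c "
from workcell import *
print(workorder.hand_in())"
```

```text
the job is handed in; nothing more can be done
None
```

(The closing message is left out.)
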